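Close the slide case and wedge up its front edge

TASK

The slide case on the metal stand has to be tilted back a little so that condensation inside drains to the rear. First lower its open lid gently until it is fully shut; then take the wedge by its upright grip and, keeping it flat on the worktop, push its thin end into the open channel between the stand's rails, under the front edge of the case, until that edge has just lifted off the rails, evenly and by about 5 mm. Do not push it in further: finish with the gripper still holding the wedge there, the case resting on wedge and stand, untouched by the robot, and leave the other things on the bench where they are.

Things in the scene. Friction and masses are not known exactly. Their poses are not given: they have to be found in the camera images.
- stand: fixed aluminium stand, 106x114x22 mm. Origin: on the worktop under the case's middle; +x from open front to rear. Two rails along x (x -47 to 53, |y| 33 to 55 mm), tops 9 mm up, carry the case's sides. Between them a channel 66 mm wide, open to the front, bare worktop as floor. Outer lips 16 mm high, 3 mm beside the case; rear stop 22 mm high at x 46 mm keeps the case from sliding back.
- case: dark blue flat slide case, loose on the stand, about 0.6 kg, 94x98x41 mm shut. Origin: middle of its flat underside (at rest 9 mm above the worktop); axes and place as the stand's, to a few mm. Front bottom edge at x -44 mm, rear one at 42 mm, half width 49 mm. Wedged up in front, it turns about its rear bottom edge.
- case_lid (a joint): lid angle, rad: 0 = shut, 1.0 to 1.4 at the start, grows as it opens up and back. Hinge axis along the case's y at case x 43, z 26 mm. Shut, the lid is 86 mm deep (x -44 to 42), 98 mm wide, z 27 to 41 mm. The hinge is stiff: the lid stays at any angle and follows a slow push of 1 to 2 N near its free edge on its outer (upper, rear) face.
- case_lid_hinge (a point): middle of the lid's hinge axis; axes turn with the lid and are the case's when the lid is shut
- case_front_left (a point): front bottom corner of the case, left as the robot sees it (case x = -44, y = 47, z = 0 mm); 9 mm above the worktop when the case lies on its stand
- case_front_right (a point): front bottom corner of the case, right as the robot sees it (case x = -44, y = -47, z = 0 mm); 9 mm above the worktop when the case lies on its stand
- wedge: loose grey wedge with upright grip, 108x44x54 mm, 0.15 kg, flat on the worktop. Origin: underside, below the grip's middle; +x to the thin end. Grip: 24 (x) by 22 mm (y), z 22 to 54 mm, centred on the origin. Ramp 44 mm wide: 22 mm thick from x -16 to 12, then thins evenly to 4 mm at x 92 mm: 9 mm thick at x 70 (touches the case's edge), 14 mm at x 48 (edge lifted 5 mm).
- dish: bystander: shallow round petri dish, 90 mm across, 16 mm high; leave alone
- bench_timer: bystander: small flat white timer, 62 x 66 x 17 mm; leave alone
- fine_marker: bystander: marker pen lying on the bench, 12 x 130 x 13 mm; leave alone
- cup: bystander: lidded round sample cup, 58 mm across, 68 mm high; leave alone
- oil: bystander: small dropper bottle, 29 mm across, 78 mm high; leave alone
- tweezers: bystander: thin steel forceps, 122 mm long, 16 mm wide, 8 mm high, lying beside the stand; leave alone
- coverslips: bystander: small square coverslip box, 30 x 30 x 16 mm, lying near the wedge; leave alone
Things that resemble listed ones, but are neither listed nor needed, are in the scene too. Leave any pink look-alike of the wedge alone.

How it is judged:
By the outcome, as a careful person would: the job done as asked, in the order asked, and still so for the second after the job is handed in, while the arm keeps its last pose, push and grip.
It also fails if it takes over 67 s, if anything falls off the work surface, if the arm or the gripper's body presses on something with over 40 N, if the wrist force passes 120 N, or if a joint passes its speed limit or range.

ROBOT

A 6-joint arm with a two-finger parallel gripper is mounted at the origin on a cart in front of the work surface, level with it; the furniture and walls round the work are solid. World frame = base frame: x ahead of the robot, y to its left, z up, the work surface at z = 0. Lengths are in m, angles in rad, forces in N, time in s.
With the tool pointing down it reaches from about 0.225 to 0.875 m from the base axis. Payload 3.4 kg.
Tool frame: the origin (TCP) lies at the very end of the fingers, on their centre line; the grasp point (between the pads) lies 19 mm behind it; z points along the fingers, y is the line along which they close (so a half turn about z gives the same grasp; the last joint's range is limited). The gripper opens to 85 mm and grips with 20 to 120 N. Pads are 22 mm wide; open, the fingers measure 114 mm over their backs; the gripper's body (76 mm by 85 mm) begins 54 mm behind the grasp point. The pads swing forward as they close: fully open they stand 13 mm farther back than shut.
Start: joints at [1.071, 0.276, 1.505, -0, 1.361, -0.121], TCP at [0.213, 0.534, 0.231] pointing down, gripper open.
Joint ranges: [-2.89, 2.89], [-0.75, 2.08], [0.22, 2.7], [-1.18, 4.32], [0.11, 2.71], [-2.7, 2.7]. Speed limits (rad/s): [2.57, 2.57, 3.14, 3.14, 3.14, 3.14].

INTERFACE

Orientations are given as a unit quaternion [w, x, y, z].
In Python, from rig import readout, vision, manip gives the robot as it stands.
- The arm moves only by the shell command python3 -m handwheel 'ROWS' [FORCE]. ROWS is JSON, a list of rows, each a list of 3 entries, a list of its own where there are three numbers: the shift along the tool's x, y, z in mm, then the turn, a rotation vector about the tool's x, y, z in units of 6 degrees (1.0 is 6 degrees), then the closure, from -1 (fully open) to 1 (shut), so that 0 is half open. A call has 1 to 20 rows; each row shifts and turns the commanded pose from where the row before left it, along the tool's axes as they then stand; what a row does not reach is not made up. A row lasts 1/8 s, in which the tool goes at most 62.5 mm and 10.7 degrees, less where a joint would pass 70% of its speed; a pose out of reach is approached as far as the arm can. A call is refused whole if a number of a shift passes 62.5 or a number of a turn 1, either way. A call with a gripper value outside its range is refused whole. The fingers move at their own pace and stop on an object; FORCE is the grip in N (left out, the last holds). Time passes only in rows, so rows that do not move let the fingers close. It gives the time, the measured TCP pose, the force, the opening and the grip force at its end, in the units of the state.
- readout.get_state(): the state, without advancing time (a new reading comes with each control period).
- vision.get_image(name): name is "side" or "top"; returns the picture (400x640x3 uint8, blue, green, red); there is no depth.
- vision.camera_params(name): a dict with "intrinsics" (3x3 intrinsics, pixels), "dist" ([k1, k2, p1, p2, k3] as OpenCV has them; the pictures are not rectified), "rvec" (rotation vector, rad) and "tvec" (3), from world to camera coordinates, as OpenCV has them. Camera axes: x right, y down, z forward; pixel columns grow to the right and rows downward; lengths in m; the calibration is good to about 2 mm. A picture is of the moment at which its call begins. camera_params takes no time and is no camera call.
- manip.sign_off(): hands the job in; it is judged then, once.
The state is a dict: "clock": time; "qpos": joint angles; "qd": joint speeds; "effort": joint torques, N m; "position": TCP position; "ee_rot": TCP orientation; "contact_force": force on the tool from outside, world axes, zero at the start; "moment": the same for the moment, N m; "width": finger opening in m; "gripper_force": force on a finger pad.
Only numpy, scipy, OpenCV 4.12 (cv2) and the standard library are available. Lean on these libraries where they do the work, as an engineer would, in place of code of your own. Each camera call takes 0.05 s, during which the arm holds its last target. There are 200 camera calls.

## Working session

There is one attempt and no reset: what is moved stays moved. The work goes in short steps, Python scripts to look and compute and a shell command to move; the robot and the scene stay as the last step left them, time stands still between calls to the robot, and variables do not carry over. Pictures are saved under pics/ and viewed, at most 10 in all, crops included, and the job is handed in when it is done.

```bash
mkdir -p pics; cat > h.py <<'E'
import numpy as np, cv2
from rig import readout, vision, manip
def P(n):
    p=vision.camera_params(n); return [np.array(p[k],float) for k in("intrinsics","dist","rvec","tvec")]
def ray(n,uv):
    K,d,r,t=P(n); R=cv2.Rodrigues(r)[0]
    q=cv2.undistortPoints(np.array(uv,float).reshape(-1,1,2),K,d).reshape(-1,2)
    D=np.c_[q,np.ones(len(q))]@R; return -R.T@t.ravel(),D
def plane(n,uv,z):
    C,D=ray(n,uv); return C+D*((z-C[2])/D[:,2])[:,None]
def proj(n,X):
    K,d,r,t=P(n); return cv2.projectPoints(np.array(X,float).reshape(-1,1,3),r,t,K,d)[0].reshape(-1,2)
def tri(uvs,uvt):
    C1,D1=ray("side",uvs);C2,D2=ray("top",uvt);o=[]
    for a,b in zip(D1,D2):
        s=np.linalg.lstsq(np.c_[a,-b],C2-C1,rcond=None)[0]; p,q=C1+a*s[0],C2+b*s[1]; o.append(np.r_[(p+q)/2,np.linalg.norm(p-q)])
    return np.array(o)
E
python3 - <<'E'
from h import *
for n in("side","top"):
    cv2.imwrite(f"pics/{n}0.png",vision.get_image(n)); p=P(n); R=cv2.Rodrigues(p[2])[0]; print(n,-R.T@p[3].ravel(),R[2],p[0][0,0])
s=readout.get_state();print(s)
E
```

```text
side [0.44114886 0.79674248 0.83822611] [ 0.10567464 -0.72840047 -0.6769532 ] 376.5735856417388
top [ 0.35758006 -0.0515811   1.28623567] [ 0.15753669  0.01589557 -0.9873852 ] 373.5011834987065
{'clock': 0.1, 'qpos': array([ 1.07097717e+00,  2.76542726e-01,  1.50599418e+00, -7.78459510e-06,
        1.36068999e+00, -1.20982787e-01]), 'qd': array([-0.00130699, -0.00147307, -0.0018374 ,  0.00154531,  0.00083283,
       -0.00103389]), 'effort': array([ 8.59276861e-04, -4.17699337e+01, -2.46405333e+01, -3.37749088e-04,
        5.78151332e-03,  7.80788724e-06]), 'position': array([0.21243426, 0.53382422, 0.23052487]), 'ee_rot': array([-2.45958342e-04,  1.88286655e-01,  9.82113775e-01, -7.79236351e-04]), 'contact_force': array([-1.01880893,  0.04793314, -0.18925818]), 'moment': array([-0.01466044,  0.01595804, -0.01286956]), 'gripper_force': 0.0, 'width': 0.08515999396612164}
```

View pics/side0.png

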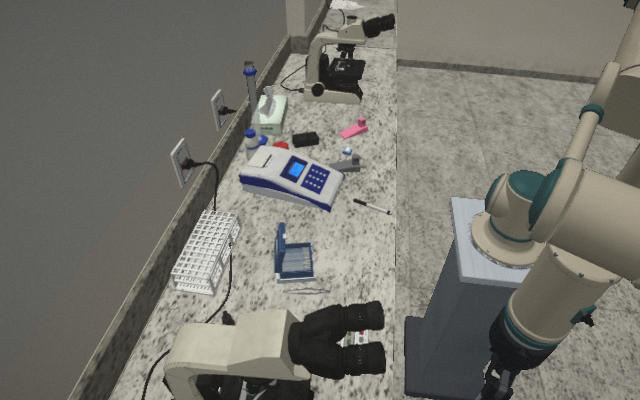

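View pics/top0.png

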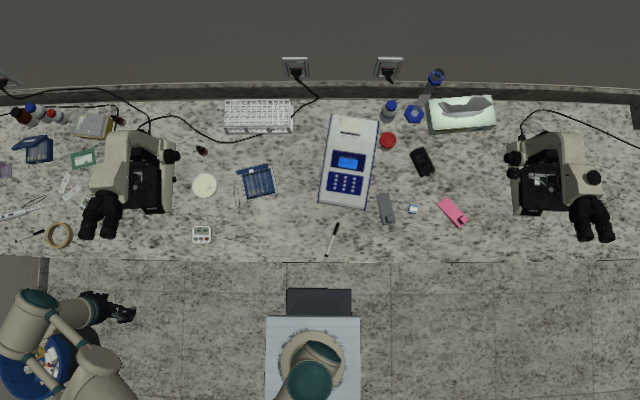

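Side view: case with lid open at (295,255), grey wedge at (347,162). Top view: case at (257,182), grey wedge at (387,208), coverslips at (413,209), pink look-alike at (453,212), marker at (332,238), dish at (204,185). Next I'll zoom in.

```bash
python3 - <<'E'
from h import *
s=cv2.imread("pics/side0.png");t=cv2.imread("pics/top0.png")
def cr(im,x,y,w,h): return cv2.resize(im[y:y+h,x:x+w],(400,300),interpolation=cv2.INTER_CUBIC)
a=np.hstack([cr(t,225,155,64,48),cr(t,360,182,64,48)])
b=np.hstack([cr(s,255,215,88,66),cr(s,315,135,64,48)])
cv2.imwrite("pics/z0.png",np.vstack([a,b]))
E
```

```text
(no output)
```

View pics/z0.png

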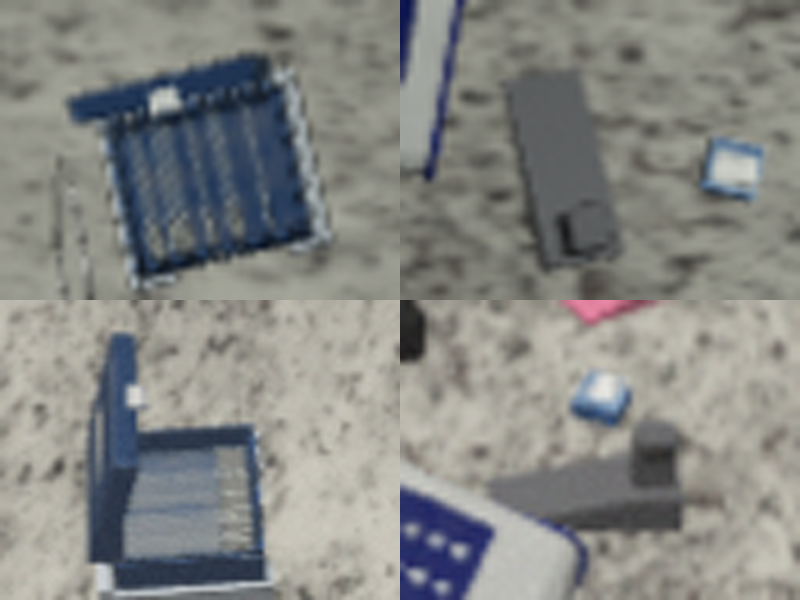

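```bash
python3 - <<'E'
from h import *
t=cv2.imread("pics/top0.png")
# wedge
h=cv2.cvtColor(t,cv2.COLOR_BGR2HSV)
g=((h[...,2]<115)&(h[...,1]<50)).astype(np.uint8); m=np.zeros_like(g); m[186:230,372:402]=g[186:230,372:402]
m=cv2.morphologyEx(m,cv2.MORPH_OPEN,np.ones((3,3)))
c=max(cv2.findContours(m,0,cv2.CHAIN_APPROX_NONE)[0],key=cv2.contourArea)
r=cv2.minAreaRect(c); b=cv2.boxPoints(r); b=b[np.argsort(b[:,1])]; print("rect",r,b.tolist(),cv2.contourArea(c))
f=plane("top",b[:2],.004); k=plane("top",b[2:],.022)
F,Kk=f.mean(0),k.mean(0); d=F-Kk; yaw=np.arctan2(d[1],d[0]); print("wedge front",f,"back",k,"L",np.hypot(*d[:2]),np.linalg.norm(f[0]-f[1]),np.linalg.norm(k[0]-k[1]),"yaw",np.degrees(yaw))
u=np.array([np.cos(yaw),np.sin(yaw)]);print("origin est", Kk[:2]+u*.016,F[:2]-u*.092)
# case tray rim
px=lambda x,y:(x/6.25+225,y/6.25+155)
q=plane("top",[px(138,276),px(306,238),px(280,90),px(106,125)],.036); print(q)
fm=q[:2].mean(0);print("front w",np.linalg.norm(q[0]-q[1]),"yaws",np.degrees(np.arctan2(*( -(q[1]-q[0])[[0,1]]*[-1,1]))))
blue=((h[...,0]>100)&(h[...,0]<125)&(h[...,1]>90)&(h[...,2]<130)).astype(np.uint8)*255
m=np.zeros_like(blue);m[160:205,230:282]=blue[160:205,230:282]
cv2.imwrite("pics/m.png",cv2.resize(m[155:203,225:289],(400,300),interpolation=0))
E
```

```text
rect ((385.4313049316406, 211.10020446777344), (37.242942810058594, 16.147939682006836), 84.64418029785156) [[391.7319030761719, 191.806396484375], [375.6544494628906, 193.31365966796875], [395.2081604003906, 228.88674926757812], [379.1307067871094, 230.39401245117188]] 447.5
wedge front [[ 0.56983085 -0.27276839  0.004     ]
 [ 0.56433441 -0.21659528  0.004     ]] back [[ 0.43980452 -0.2786427   0.022     ]
 [ 0.43462411 -0.22405678  0.022     ]] L 0.1300393818385041 0.05644137648239268 0.054831182337003785 yaw 2.939190276113575
origin est [ 0.45319327 -0.25052932] [ 0.47520366 -0.24939923]
[[0.53760786 0.22445434 0.036     ]
 [0.55886889 0.13291374 0.036     ]
 [0.64135111 0.14952239 0.036     ]
 [0.62159515 0.24549787 0.036     ]]
front w 0.09397718950536081 yaws 13.075574343725554
```

View pics/m.png

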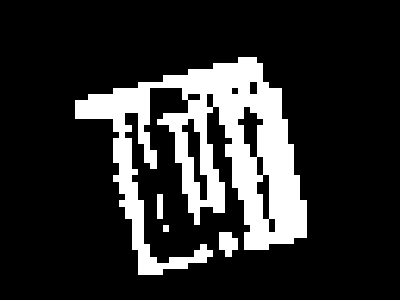

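```bash
python3 - <<'E'
from h import *
np.set_printoptions(precision=4,suppress=True)
wp=lambda x,y:((x-400)/6.25+360,y/6.25+182); px=lambda x,y:(x/6.25+225,y/6.25+155); sp=lambda x,y:(x/4.545+255,(y-300)/4.545+215); sw=lambda x,y:((x-400)/6.25+315,(y-300)/6.25+135)
f=plane("top",[wp(508,82),wp(578,71)],.004);k=plane("top",[wp(547,268),wp(622,252)],.022)
d=f.mean(0)-k.mean(0);y=np.arctan2(d[1],d[0]);u=np.array([np.cos(y),np.sin(y)])
print(f,k,"L",np.hypot(*d[:2]),np.linalg.norm(f[0]-f[1]),np.linalg.norm(k[0]-k[1]),np.degrees(y),"org",k.mean(0)[:2]+u*.016,f.mean(0)[:2]-u*.092)
n=f[1]-f[0];print("yaw by ends",np.degrees(np.arctan2(n[0],-n[1])),np.degrees(np.arctan2((k[1]-k[0])[0],-(k[1]-k[0])[1])))
g=plane("top",[wp(588,228)],.054);print("grip top by top view",g)
print("grip top tri",tri([sw(655,432)],[wp(588,228)]), "side plane",plane("side",[sw(655,432)],.054))
print("rim tri",tri([sp(268,558),sp(255,428)],[px(138,276),px(306,238)]))
print("lid tri",tri([sp(122,466),sp(122,335)],[px(72,108),px(265,65)]))
E
```

```text
[[ 0.558  -0.2221  0.004 ]
 [ 0.5643 -0.2613  0.004 ]] [[ 0.4533 -0.2392  0.022 ]
 [ 0.462  -0.2802  0.022 ]] L 0.10503933500064333 0.03965241190861222 0.04188106439375546 9.867856682490698 org [ 0.4734 -0.257 ] [ 0.4705 -0.2575]
yaw by ends 9.170501753420528 12.06909322505828
grip top by top view [[ 0.4721 -0.2566  0.054 ]]
grip top tri [[ 0.4743 -0.2577  0.048   0.0034]] side plane [[ 0.4758 -0.25    0.054 ]]
rim tri [[0.5408 0.2266 0.0264 0.0035]
 [0.5631 0.1342 0.0277 0.0058]]
lid tri [[0.6155 0.2445 0.1175 0.0042]
 [0.6393 0.1458 0.1109 0.0032]]
```

```bash
python3 - <<'E'
from h import *
np.set_printoptions(precision=3,suppress=True)
for nm,uv,z in[("coverslip",(413,209),.016),("marker a",(337,223),.01),("marker b",(326,255),.01),("timer",(201,235),.017),("dish",(204,185),.016),("inst corner R",(365,210),.07),("inst corner L",(320,204),.07),("inst rear L",(332,115),.1),("rack front L",(225,132),.07),("rack front R",(292,132),.07),("tweez",(237,195),.01)]:
    print(nm,plane("top",[uv],z)[0])
# instrument heights by tri of front corners: side front edge corners 
print(tri([(333,209),(343,176),(297,147)],[(365,209),(320,204),(379,120)]))
E
```

```text
coverslip [ 0.508 -0.343  0.016]
marker a [ 0.46  -0.082  0.01 ]
marker b [ 0.352 -0.045  0.01 ]
timer [0.415 0.385 0.017]
dish [0.59  0.384 0.016]
inst corner R [ 0.498 -0.172  0.07 ]
inst corner L [ 0.518 -0.025  0.07 ]
inst rear L [ 0.813 -0.064  0.1  ]
rack front L [0.765 0.303 0.07 ]
rack front R [0.764 0.072 0.07 ]
tweez [0.556 0.266 0.01 ]
[[ 0.536 -0.195 -0.161  0.013]
 [ 0.504 -0.026  0.148  0.007]
 [ 0.727 -0.212  0.119  0.117]]
```

```bash
python3 -m handwheel '[[[0,0,0],[0,0,-0.95],1],[[0,0,0],[0,0,-0.95],1],[[0,0,0],[0,0,-0.95],1],[[0,0,0],[0,0,-0.95],1],[[0,0,0],[0,0,-0.95],1],[[0,0,0],[0,0,-0.95],1],[[-30,-35,0],[0,0,0],1],[[-30,-35,0],[0,0,0],1],[[-30,-35,0],[0,0,0],1],[[-30,-35,0],[0,0,0],1],[[-30,-35,0],[0,0,0],1],[[-32,-35,0],[0,0,0],1],[[-32,-35,0],[0,0,0],1],[[-32,-35,0],[0,0,0],1],[[-32,-35,0],[0,0,0],1],[[-30,-35,0],[0,0,0],1],[[-30,-35,0],[0,0,0],1],[[-30,-35,0],[0,0,0],1],[[0,0,0],[0,0,0],1]]' 60
```

```text
clock: 2.48
position: [0.6651, 0.2011, 0.2297]
ee_rot: [-0.0, -0.107, 0.994, -0.001]
contact_force: [-0.1, 0.3, 1.1]
width: -0.0001
gripper_force: 0.0
```

```bash
python3 -m handwheel '[[[0,3,30],[0,0,0],1],[[0,0,30],[0,0,0],1],[[0,0,30],[0,0,0],1],[[0,0,30],[0,0,0],1],[[0,0,0],[0,0,0],1]]'; python3 - <<'E'
from h import *
s=vision.get_image("side");t=vision.get_image("top")
def cr(im,x,y,w,h): return cv2.resize(im[y:y+h,x:x+w],(400,300),interpolation=cv2.INTER_CUBIC)
cv2.imwrite("pics/z1.png",np.hstack([cr(t,217,145,80,60),cr(s,235,195,100,75)]))
print(readout.get_state()["contact_force"])
E
```

```text
clock: 3.1
position: [0.6591, 0.207, 0.1083]
ee_rot: [-0.004, -0.109, 0.994, -0.0]
contact_force: [-0.1, -0.7, -0.3]
width: 0.0001
gripper_force: 0.0
[ 0.21851068 -0.13345921 -0.27128357]
```

View pics/z1.png

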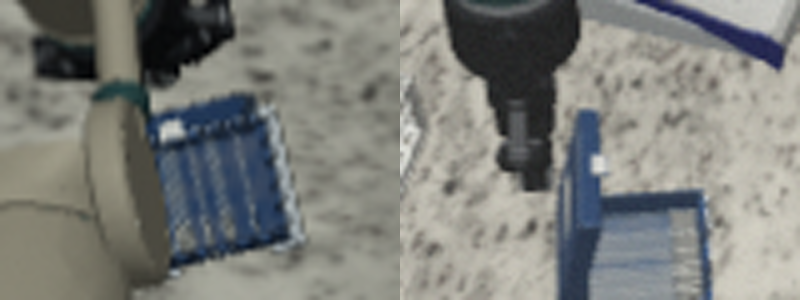

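The finger stands behind the lid's outer face (side crop: tip (535,185), lid (585,115–200)) with a small gap. I'll push slowly along the arc.

```bash
python3 -m handwheel '[[[4,0,0],[0,0,0],1],[[4,0,0],[0,0,0],1],[[4,0,0],[0,0,0],1],[[4,0,0],[0,0,0],1],[[4,0,0.5],[0,0,0],1]]'; python3 -m handwheel '[[[4,0,0.5],[0,0,0],1],[[4,0,0.5],[0,0,0],1],[[4,0,1],[0,0,0],1]]'
```

```text
clock: 3.82
position: [0.643, 0.2024, 0.1113]
ee_rot: [0.001, -0.109, 0.994, 0.0]
contact_force: [1.1, 0.7, 1.5]
width: 0.0002
gripper_force: 0.6
clock: 4.2
position: [0.6308, 0.1997, 0.1088]
ee_rot: [0.0, -0.109, 0.994, -0.0]
contact_force: [1.0, -0.3, 0.6]
width: -0.0001
gripper_force: 0.5
```

```bash
python3 -m handwheel '[[[3.8,0,0.6],[0,0,0],1],[[3.8,0,0.6],[0,0,0],1],[[3.8,0,0.7],[0,0,0],1],[[3.8,0,0.7],[0,0,0],1],[[3.5,0,1.6],[0,0,0],1],[[3.5,0,1.6],[0,0,0],1],[[3.3,0,1.9],[0,0,0],1],[[3.3,0,1.9],[0,0,0],1]]'; python3 -m handwheel '[[[3.1,0,2.2],[0,0,0],1],[[3.1,0,2.2],[0,0,0],1],[[2.9,0,2.5],[0,0,0],1],[[2.9,0,2.5],[0,0,0],1],[[2.6,0,2.7],[0,0,0],1],[[2.6,0,2.7],[0,0,0],1]]';  python3 -m handwheel '[[[2.3,0,3],[0,0,0],1],[[2.3,0,3],[0,0,0],1],[[2,0,3.3],[0,0,0],1],[[2,0,3.3],[0,0,0],1]]'
```

```text
clock: 5.2
position: [0.6026, 0.1936, 0.0991]
ee_rot: [0.0, -0.109, 0.994, 0.0]
contact_force: [0.6, -0.7, -0.8]
width: 0.0
gripper_force: 0.4
clock: 5.95
position: [0.5858, 0.1899, 0.0842]
ee_rot: [0.0, -0.109, 0.994, 0.0]
contact_force: [0.7, 0.1, 1.2]
width: -0.0
gripper_force: 0.3
clock: 6.45
position: [0.5775, 0.188, 0.0716]
ee_rot: [-0.0, -0.109, 0.994, 0.0]
contact_force: [-0.2, -0.5, 1.2]
width: -0.0002
gripper_force: 0.3
```

```bash
python3 -m handwheel '[[[1.7,0,3.4],[0,0,0],1],[[1.7,0,3.4],[0,0,0],1],[[1.3,0,3.6],[0,0,0],1],[[1.3,0,3.6],[0,0,0],1],[[1,0,3],[0,0,0],1]]'; python3 -m handwheel '[[[0.5,0,1],[0,0,0],1],[[0,0,1],[0,0,0],1],[[0,0,1],[0,0,0],1]]'; python3 - <<'E'
from h import *
s=vision.get_image("side")
cv2.imwrite("pics/z2.png",cv2.resize(s[195:295,235:355],(720,600),interpolation=cv2.INTER_CUBIC))
print(readout.get_state()["contact_force"])
E
```

```text
clock: 7.08
position: [0.5706, 0.1865, 0.0545]
ee_rot: [-0.0, -0.109, 0.994, 0.0]
contact_force: [0.6, -0.0, 1.5]
width: 0.0
gripper_force: 0.3
clock: 7.45
position: [0.57, 0.1864, 0.0517]
ee_rot: [-0.0, -0.109, 0.994, 0.0]
contact_force: [-0.1, -0.7, 0.6]
width: 0.0004
gripper_force: 0.3
[-0.56890201  0.59493584  0.82471773]
```

View pics/z2.png

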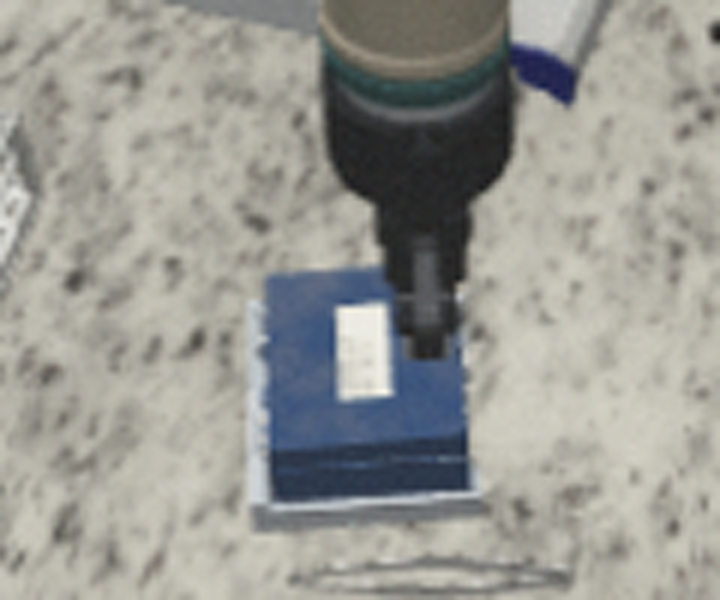

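The lid has followed and is almost shut; the finger is at (430,340), near the free edge. Press lightly to full closure.

```bash
python3 -m handwheel '[[[0,0,0.7],[0,0,0],1],[[0,0,0.7],[0,0,0],1],[[0,0,0.5],[0,0,0],1]]';python3 -m handwheel '[[[0,0,0.5],[0,0,0],1],[[0,0,0.5],[0,0,0],1],[[0,0,0],[0,0,0],1]]'
```

```text
clock: 7.88
position: [0.5703, 0.1864, 0.0499]
ee_rot: [-0.0, -0.109, 0.994, 0.0]
contact_force: [0.0, -0.0, 0.6]
width: 0.0
gripper_force: 0.3
clock: 8.25
position: [0.5703, 0.1864, 0.0496]
ee_rot: [0.0, -0.109, 0.994, 0.0]
contact_force: [-1.5, -0.5, 5.1]
width: -0.0001
gripper_force: 2.5
```

```bash
python3 -m handwheel '[[[0,0,0.6],[0,0,0],1],[[0,0,0],[0,0,0],1]]';python3 -m handwheel '[[[0,0,-3],[0,0,0],1],[[0,0,-30],[0,0,0],1],[[0,0,-40],[0,0,0],1],[[0,0,-40],[0,0,0],1],[[0,0,-30],[0,0,0],1],[[0,0,0],[0,0,0],1]]'
```

```text
clock: 8.5
position: [0.5703, 0.1864, 0.0495]
ee_rot: [0.0, -0.109, 0.994, 0.0]
contact_force: [-2.9, -0.2, 8.1]
width: -0.0001
gripper_force: 4.0
clock: 9.25
position: [0.5721, 0.1868, 0.1939]
ee_rot: [0.003, -0.109, 0.994, 0.0]
contact_force: [-0.2, -0.3, -0.6]
width: 0.0002
gripper_force: 0.0
```

```bash
python3 -m handwheel '[[[0,0,0],[0,0,0.42],1],[[14.5,-35,0],[0,0,0],0],[[14.5,-35,0],[0,0,0],0],[[14.5,-35,0],[0,0,0],0],[[14.5,-35,0],[0,0,0],0],[[14.5,-35,0],[0,0,0],0],[[14.5,-35,0],[0,0,0],0],[[14.5,-35,0],[0,0,0],0],[[14.5,-35,0],[0,0,0],0],[[14.5,-35,0],[0,0,0],0],[[14.5,-35,0],[0,0,0],0],[[14.5,-35,0],[0,0,0],0],[[14.5,-35,0],[0,0,0],0],[[0,0,30],[0,0,0],0],[[0,0,30],[0,0,0],0],[[0,0,30],[0,0,0],0],[[0,0,0],[0,0,0],0],[[0,0,0],[0,0,0],0]]'; python3 - <<'E'
from h import *
s=vision.get_image("side");t=vision.get_image("top")
def cr(im,x,y,w,h): return cv2.resize(im[y:y+h,x:x+w],(400,300),interpolation=cv2.INTER_CUBIC)
cv2.imwrite("pics/z3.png",np.vstack([np.hstack([cr(t,360,175,64,48),cr(s,315,120,80,60)]),np.hstack([cr(t,225,155,64,48),cr(s,255,215,88,66)])]))
print(readout.get_state()["position"],readout.get_state()["width"])
E
```

```text
clock: 11.5
position: [0.472, -0.2575, 0.1014]
ee_rot: [0.0, -0.087, 0.996, -0.0]
contact_force: [0.3, -0.6, 1.0]
width: 0.0428
gripper_force: 0.0
[ 0.47251791 -0.25787518  0.10235093] 0.042860643535750184
```

View pics/z3.png

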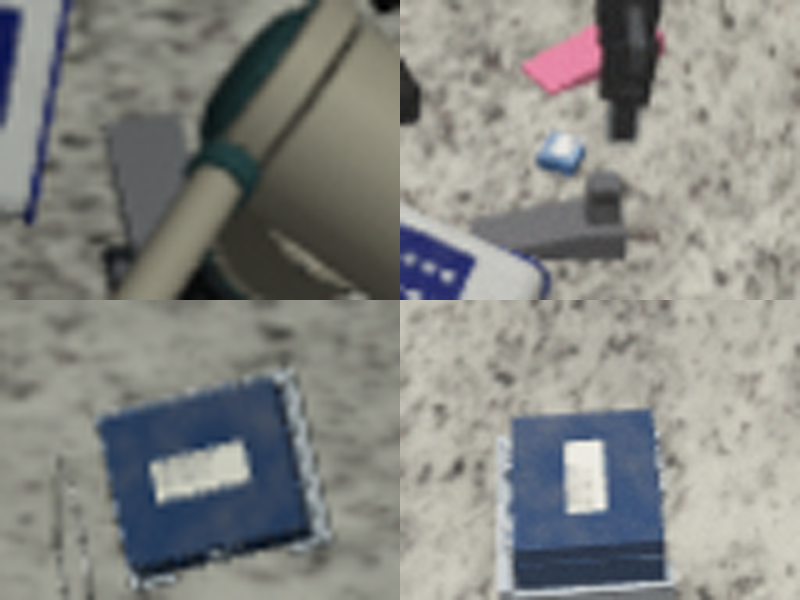

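```bash
python3 - <<'E'
from h import *
np.set_printoptions(precision=4,suppress=True)
for X in([.472,-.257,.102],[.472,-.257,.054],[.462,-.257,.054],[.472,-.246,.102],[.472,-.236,.102]): print(X,proj("side",X))
t=vision.get_image("top");h=cv2.cvtColor(t,cv2.COLOR_BGR2HSV).astype(int)
sub=h[160:205,235:285]; 
m=np.zeros((400,640),np.uint8); m[160:205,236:282]=((h[...,0]>100)&(h[...,0]<125)&(h[...,1]>90)&(h[...,2]>70))[160:205,236:282]
m=cv2.morphologyEx(m,cv2.MORPH_CLOSE,np.ones((9,9)));m=cv2.morphologyEx(m,cv2.MORPH_OPEN,np.ones((3,3)))
c=max(cv2.findContours(m,0,cv2.CHAIN_APPROX_NONE)[0],key=cv2.contourArea)
w=plane("top",c.reshape(-1,2),.050)
r=cv2.minAreaRect((w[:,:2]*1000).astype(np.float32)); print(r)
for n in(.05,):
  px=lambda x,y:(x/6.25+225,(y-300)/6.25+155)
  q=plane("top",[px(98,415),px(268,375),px(318,536),px(133,572)],n);print(q, np.linalg.norm(q-np.roll(q,-1,0),axis=1))
  for a,b in((1,0),(2,3)): d=q[b]-q[a];print(np.degrees(np.arctan2(-d[0],d[1])))
  for a,b in((3,0),(2,1)): d=q[b]-q[a];print(np.degrees(np.arctan2(d[1],d[0])))
  print(q.mean(0))
E
```

```text
[0.472, -0.257, 0.102] [[358.0329 143.6195]]
[0.472, -0.257, 0.054] [[357.0518 155.0267]]
[0.462, -0.257, 0.054] [[359.9354 155.3075]]
[0.472, -0.246, 0.102] [[357.7754 145.4943]]
[0.472, -0.236, 0.102] [[357.5383 147.2199]]
((593.0322875976562, 189.69537353515625), (85.08793640136719, 97.87997436523438), 13.478583335876465)
[[0.6242 0.2468 0.05  ]
 [0.6465 0.1541 0.05  ]
 [0.5577 0.1244 0.05  ]
 [0.5378 0.2242 0.05  ]] [0.0954 0.0937 0.1018 0.0894]
13.544410644662554
11.315538370792536
14.683726046738732
18.498563366093776
[0.5916 0.1874 0.05  ]
```

```bash
python3 -m handwheel '[[[0,0,20],[0,0,0],0],[[0,0,18],[0,0,0],0],[[0,0,0],[0,0,0],0]]'; python3 - <<'E'
from h import *
s=vision.get_image("side")
cv2.imwrite("pics/z4.png",cv2.resize(s[130:190,320:400],(800,600),interpolation=cv2.INTER_CUBIC))
print(proj("side",[[.472,-.236,.063],[.472,-.257,.054],[.472,-.278,.063]]))
E
```

```text
clock: 12.02
position: [0.4713, -0.257, 0.0631]
ee_rot: [-0.0, -0.087, 0.996, 0.0]
contact_force: [-0.4, 0.1, 0.1]
width: 0.0429
gripper_force: 0.0
[[356.73686815 156.57213325]
 [357.05178264 155.02665919]
 [357.71578895 149.3747191 ]]
```

View pics/z4.png

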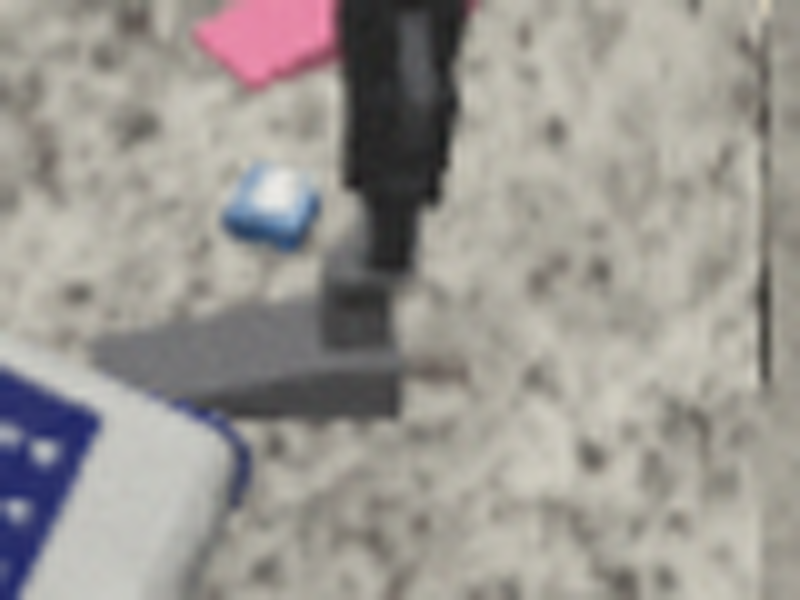

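The finger tip (391,270) sits right of the grip (≈357,285), so the TCP must go about 7 mm toward the thin end before descending.

```bash
python3 -m handwheel '[[[-7,0,0],[0,0,0],0],[[0,0,12],[0,0,0],0],[[0,0,12],[0,0,0],0],[[0,0,11],[0,0,0],0],[[0,0,0],[0,0,0],0]]'; python3 - <<'E'
from h import *
s=vision.get_image("side")
cv2.imwrite("pics/z5.png",cv2.resize(s[130:190,320:400],(800,600),interpolation=cv2.INTER_CUBIC))
E
```

```text
clock: 12.7
position: [0.4776, -0.2555, 0.0268]
ee_rot: [-0.001, -0.087, 0.996, 0.001]
contact_force: [-0.6, 0.6, 0.2]
width: 0.0429
gripper_force: 0.0
```

View pics/z5.png

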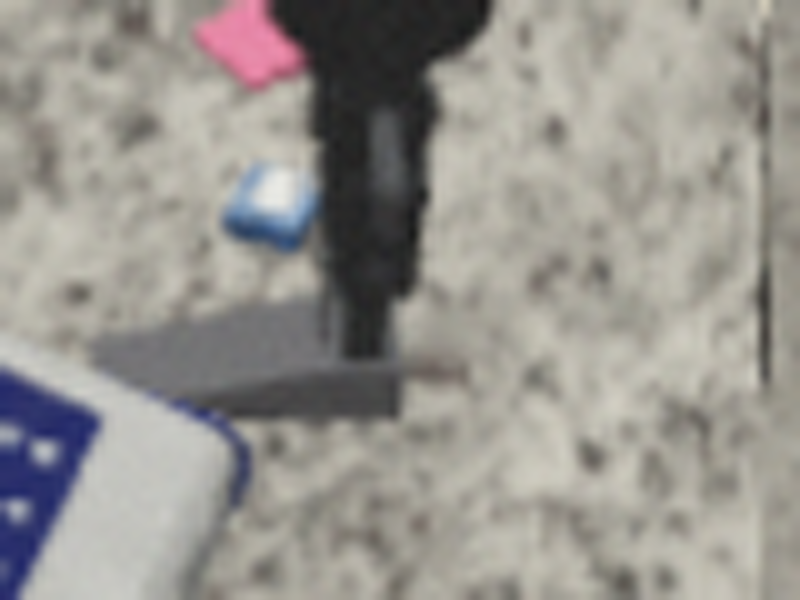

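Finger spans 345–395 and grip 322–388: nearly centred. Shift 2 mm more, then close.

```bash
python3 -m handwheel '[[[-2,0,0],[0,0,0],0],[[0,0,0],[0,0,0],0.4],[[0,0,0],[0,0,0],0.6],[[0,0,0],[0,0,0],1],[[0,0,0],[0,0,0],1],[[0,0,0],[0,0,0],1]]' 70
```

```text
clock: 13.5
position: [0.481, -0.256, 0.0289]
ee_rot: [0.001, -0.087, 0.996, -0.0]
contact_force: [0.8, 0.7, 5.9]
width: 0.0207
gripper_force: 69.1
```

```bash
python3 -m handwheel '[[[0,0,-10],[0,0,0],1],[[0,0,-15],[0,0,0],1],[[0,0,-15],[0,0,0],1],[[30,0,0],[0,0,0],1],[[30,0,0],[0,0,0],1],[[30,0,0],[0,0,-0.53],1],[[0,0,0],[0,0,0],1]]'; python3 -m handwheel '[[[-5,33.5,0],[0,0,0],1],[[-5,33.5,0],[0,0,0],1],[[-5,33.5,0],[0,0,0],1],[[-5,33.5,0],[0,0,0],1],[[-5,33.5,0],[0,0,0],1],[[-5,33.5,0],[0,0,0],1],[[-5,33.5,0],[0,0,0],1],[[-5,33.5,0],[0,0,0],1],[[-22,33.5,0],[0,0,0],1],[[-22,33.5,0],[0,0,0],1],[[-22,33.5,0],[0,0,0],1],[[-22,33.5,0],[0,0,0],1],[[0,0,0],[0,0,0],1],[[0,0,0],[0,0,0],1]]'; python3 - <<'E'
from h import *
s=vision.get_image("side");t=vision.get_image("top")
def cr(im,x,y,w,h): return cv2.resize(im[y:y+h,x:x+w],(400,480),interpolation=cv2.INTER_CUBIC)
cv2.imwrite("pics/z6.png",np.hstack([cr(t,222,160,70,84),cr(s,265,215,80,96)]))
E
```

```text
clock: 14.38
position: [0.3902, -0.2712, 0.069]
ee_rot: [-0.0, -0.114, 0.994, 0.0]
contact_force: [-0.2, 0.1, -1.2]
width: 0.0207
gripper_force: 68.4
clock: 16.12
position: [0.425, 0.1494, 0.0685]
ee_rot: [-0.0, -0.115, 0.993, -0.0]
contact_force: [0.2, -0.1, -0.1]
width: 0.0207
gripper_force: 68.9
```

View pics/z6.png

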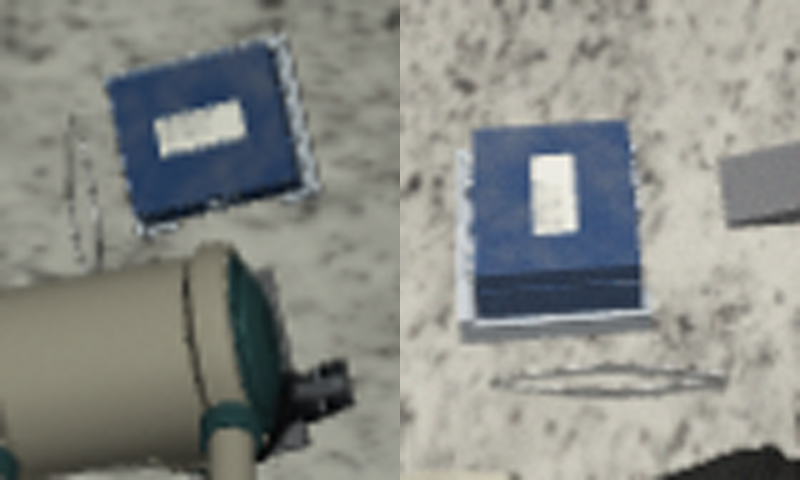

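Side crop: wedge thin end from (720,160) to (728,228), lid front edge from (630,122) to (640,272). I'll compare the two in the same view.

```bash
python3 - <<'E'
from h import *
np.set_printoptions(precision=4,suppress=True)
sp=lambda x,y:(265+(x-400+.5)/5-.5,215+(y+.5)/5-.5)
w=plane("side",[sp(720,160),sp(728,220)],.0436); l=plane("side",[sp(630,122),sp(640,272)],.05)
print("tip",w,w.mean(0),"lid front",l,l.mean(0))
for q in(w,l): d=q[1]-q[0];print(np.linalg.norm(d),np.degrees(np.arctan2(-d[0],d[1])))
y=np.radians(13.2);u=np.array([np.cos(y),np.sin(y)]);v=np.array([-u[1],u[0]])
d=l.mean(0)[:2]-w.mean(0)[:2];print("gap along x",d@u,"lateral",d@v)
p=np.array([.425,.1494]);d=np.array([.5925,.189])-p;print("by kinematics: tcp to case",d@u,d@v,"gap",d@u-.044-.092)
E
```

```text
tip [[0.5149 0.1513 0.0436]
 [0.5052 0.1907 0.0436]] [0.51   0.171  0.0436] lid front [[0.5665 0.1378 0.05  ]
 [0.5444 0.2351 0.05  ]] [0.5554 0.1865 0.05  ]
0.040537186078670094 13.82232669404399
0.09978526922390474 12.761963571485962
gap along x 0.047752653584307664 lateral 0.004699683391876634
by kinematics: tcp to case 0.17211716068763636 0.0003049538102423047 gap 0.036117160687636346
```

```bash
python3 -m handwheel '[[[0,2,12],[0,0,0],1],[[0,0,12],[0,0,0],1],[[0,0,9],[0,0,0],1],[[0,0,4],[0,0,0],1],[[0,0,1],[0,0,0],1],[[0,0,0],[0,0,0],1]]';python3 -m handwheel '[[[0,0,1],[0,0,0],1],[[0,0,0.5],[0,0,0],1],[[0,0,0.5],[0,0,0],1],[[0,0,0],[0,0,0],1]]'
```

```text
clock: 16.98
position: [0.4248, 0.1512, 0.0304]
ee_rot: [0.0, -0.115, 0.993, 0.0]
contact_force: [1.0, -0.2, -2.4]
width: 0.0206
gripper_force: 69.0
clock: 17.48
position: [0.4247, 0.1512, 0.0289]
ee_rot: [0.0, -0.115, 0.993, 0.0]
contact_force: [-1.6, -0.7, 5.9]
width: 0.0209
gripper_force: 69.7
```

```bash
python3 -m handwheel '[[[-5,0,-0.3],[0,0,0],1],[[-5,0,0],[0,0,0],1],[[-5,0,0],[0,0,0],1],[[-5,0,0],[0,0,0],1],[[-5,0,0],[0,0,0],1],[[-5,0,0],[0,0,0],1],[[0,0,0],[0,0,0],1],[[0,0,0],[0,0,0],1]]'; python3 - <<'E'
from h import *
s=vision.get_image("side");t=vision.get_image("top")
def cr(im,x,y,w,h,H): return cv2.resize(im[y:y+h,x:x+w],(400,H),interpolation=cv2.INTER_CUBIC)
cv2.imwrite("pics/z7.png",np.hstack([cr(t,230,160,50,60,480),cr(s,290,225,60,72,480)]))
E
```

```text
clock: 18.48
position: [0.4531, 0.1578, 0.0289]
ee_rot: [-0.001, -0.115, 0.993, -0.0]
contact_force: [-2.9, 0.2, 4.5]
width: 0.021
gripper_force: 69.8
```

View pics/z7.png

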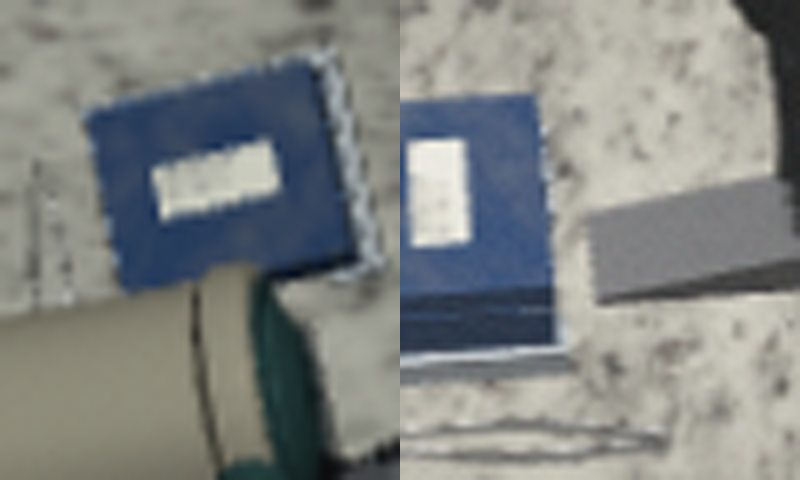

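Side crop: wedge thin end (587,215)–(598,300), case front bottom corner (560,345), lid front edge (540,95)–(555,290). That uses up my picture budget (one over), so from here I'll measure by number only.

```bash
python3 - <<'E'
from h import *
np.set_printoptions(precision=4,suppress=True)
k=400/60;sp=lambda x,y:(290+(x-400+.5)/k-.5,225+(y+.5)/k-.5)
w=plane("side",[sp(587,215),sp(598,302)],.003); l=plane("side",[sp(540,95),sp(555,290)],.05);b=plane("side",[sp(560,345)],.009)
print("tip",w,w.mean(0),"lid front",l,l.mean(0),b)
for q in(w,l): d=q[1]-q[0];print(np.linalg.norm(d),np.degrees(np.arctan2(-d[0],d[1])))
y=np.radians(13.2);u=np.array([np.cos(y),np.sin(y)]);v=np.array([-u[1],u[0]])
d=l.mean(0)[:2]-w.mean(0)[:2];print("gap",d@u,"lateral",d@v, "corner gap",(b[0,:2]-w.mean(0)[:2])@u,"corner lat (49)",(b[0,:2]-w.mean(0)[:2])@v)
p=np.array([.4531,.1578]);d=np.array([.5925,.189])-p;print("kin gap",d@u-.136,d@v)
E
```

```text
tip [[0.5437 0.159  0.003 ]
 [0.5324 0.2017 0.003 ]] [0.538  0.1803 0.003 ] lid front [[0.5666 0.1372 0.05  ]
 [0.5443 0.2322 0.05  ]] [0.5555 0.1847 0.05  ] [[0.5433 0.2286 0.009 ]]
0.044119363644155404 14.840030586561543
0.09759253161944173 13.211048793883165
gap 0.017979951701396588 lateral 0.0002579231993383636 corner gap 0.01618927637551736 corner lat (49) 0.045784842928149584
kin gap 0.0068414462079710026 -0.0014564495237828058
```

```bash
cat > lift.py <<'E'
# mean corner flow of the case's front in the side view against the reference, with prediction per mm of lift
from h import *; import sys
np.set_printoptions(precision=2,suppress=True)
im=[cv2.cvtColor(vision.get_image("side"),cv2.COLOR_BGR2GRAY).astype(np.float32) for _ in range(4)]
g=np.mean(im,0).round().astype(np.uint8)
y=np.radians(13.2);u=np.array([np.cos(y),np.sin(y),0]);v=np.array([-u[1],u[0],0]);O=np.array([.5925,.189,.009])
def pt(x,yy,z,a=0):
    dx,dz=x-.042,z; return O+u*(.042+dx*np.cos(a)+dz*np.sin(a))+v*yy+np.array([0,0,-dx*np.sin(a)+dz*np.cos(a)])
if len(sys.argv)>1: cv2.imwrite("ref.png",g); print("ref saved")
r=cv2.imread("ref.png",0)
names={"frontL":(-.044,.049,.041),"frontR":(-.044,-.049,.041),"rearL":(.042,.049,.041)}
off=np.array([0.,0.])
obs={"frontL":(313,268.2),"frontR":(311,238.8),"rearL":None}
for n,c in names.items():
    p0=proj("side",pt(*c)[None])[0]; pr=proj("side",pt(*c,a=.005/.086)[None])[0]-p0
    p=np.float32(obs[n] or p0).reshape(1,1,2)
    q,st,e=cv2.calcOpticalFlowPyrLK(r,g,p,None,winSize=(11,11),maxLevel=1)
    print(n,"p0",p0,"flow",(q-p).ravel(),"5mm->",pr)
st=readout.get_state();print(st["clock"],st["position"]*1000,"F",st["contact_force"],st["gripper_force"])
E
python3 lift.py ref; python3 -m handwheel '[[[-4,0,0],[0,0,0],1],[[-4,0,0],[0,0,0],1],[[-4,0,0],[0,0,0],1],[[-4,0,0],[0,0,0],1],[[-3,0,0],[0,0,0],1]]'; python3 -m handwheel '[[[-3,0,0],[0,0,0],1],[[-2,0,0],[0,0,0],1],[[0,0,0],[0,0,0],1]]'; python3 lift.py
```

```text
ref saved
frontL p0 [315.45 266.61] flow [0. 0.] 5mm-> [-1.  -1.1]
frontR p0 [313.03 237.44] flow [0. 0.] 5mm-> [-0.94 -1.13]
rearL p0 [281.7  268.62] flow [0. 0.] 5mm-> [-0.94  0.07]
18.775 [453.13 157.86  28.86] F [-2.5   0.38  5.47] 69.80554103851318
clock: 19.4
position: [0.4702, 0.1618, 0.0288]
ee_rot: [-0.002, -0.115, 0.993, -0.0]
contact_force: [-5.7, -1.3, 8.5]
width: 0.0208
gripper_force: 70.1
clock: 19.77
position: [0.4756, 0.1631, 0.0289]
ee_rot: [-0.002, -0.115, 0.993, -0.0]
contact_force: [-5.0, -1.3, 7.2]
width: 0.0206
gripper_force: 69.9
frontL p0 [315.45 266.61] flow [0.63 0.31] 5mm-> [-1.  -1.1]
frontR p0 [313.03 237.44] flow [0.01 0.  ] 5mm-> [-0.94 -1.13]
rearL p0 [281.7  268.62] flow [ 0.   -0.03] 5mm-> [-0.94  0.07]
19.975 [475.56 163.12  28.84] F [-5.17 -1.76  6.74] 69.95173573493958
```

```bash
sed -i 's/^obs=.*/names.update(lab1=(-.018,.022,.041),lab2=(-.018,-.022,.041)); obs={"frontL":(312,267),"frontR":(311,238.8),"rearL":(281,268.5),"lab1":(300.5,261),"lab2":(300.1,246)}/; s/winSize=(11,11)/winSize=(9,9)/' lift.py
python3 -m handwheel '[[[-2,0,0],[0,0,0],1],[[-2,0,0],[0,0,0],1],[[-2,0,0],[0,0,0],1],[[0,0,0],[0,0,0],1],[[0,0,0],[0,0,0],1]]';python3 lift.py; python3 -m handwheel '[[[-2,0,0],[0,0,0],1],[[-2,0,0],[0,0,0],1],[[-2,0,0],[0,0,0],1],[[0,0,0],[0,0,0],1],[[0,0,0],[0,0,0],1]]'; python3 lift.py
```

```text
clock: 20.6
position: [0.4815, 0.1645, 0.0289]
ee_rot: [-0.001, -0.115, 0.993, -0.0]
contact_force: [-4.6, -0.5, 5.6]
width: 0.0204
gripper_force: 69.9
frontL p0 [315.45 266.61] flow [13.16 -1.45] 5mm-> [-1.  -1.1]
frontR p0 [313.03 237.44] flow [-0.   -0.02] 5mm-> [-0.94 -1.13]
rearL p0 [281.7  268.62] flow [ 0.   -0.02] 5mm-> [-0.94  0.07]
lab1 p0 [304.77 258.75] flow [ 0.   -0.01] 5mm-> [-0.99 -0.75]
lab2 p0 [304.   245.63] flow [-0.    0.01] 5mm-> [-0.96 -0.76]
20.8 [481.45 164.47  28.87] F [-5.41 -1.68  6.68] 69.89062786102295
clock: 21.42
position: [0.4873, 0.1658, 0.0289]
ee_rot: [-0.001, -0.115, 0.993, -0.0]
contact_force: [-4.6, -0.9, 7.8]
width: 0.0204
gripper_force: 69.9
frontL p0 [315.45 266.61] flow [16.3 -1.2] 5mm-> [-1.  -1.1]
frontR p0 [313.03 237.44] flow [ 0.01 -0.02] 5mm-> [-0.94 -1.13]
rearL p0 [281.7  268.62] flow [ 0.   -0.01] 5mm-> [-0.94  0.07]
lab1 p0 [304.77 258.75] flow [-0.01 -0.  ] 5mm-> [-0.99 -0.75]
lab2 p0 [304.   245.63] flow [-0.  0.] 5mm-> [-0.96 -0.76]
21.625 [487.34 165.85  28.85] F [-4.39 -1.24  6.67] 69.86252546310425
```

```bash

python3 -m handwheel '[[[-2,0,0],[0,0,0],1],[[-2,0,0],[0,0,0],1],[[0,0,0],[0,0,0],1],[[0,0,0],[0,0,0],1]]' | sed -n 2,4p;python3 lift.py|grep -v frontL; python3 -m handwheel '[[[-2,0,0],[0,0,0],1],[[-2,0,0],[0,0,0],1],[[0,0,0],[0,0,0],1],[[0,0,0],[0,0,0],1]]'| sed -n 2,4p; python3 lift.py|grep -v frontL
```

```text
position: [0.4914, 0.1668, 0.0289]
ee_rot: [-0.001, -0.115, 0.993, -0.0]
contact_force: [-4.3, -0.3, 6.5]
frontR p0 [313.03 237.44] flow [-0.01 -0.02] 5mm-> [-0.94 -1.13]
rearL p0 [281.7  268.62] flow [ 0.   -0.01] 5mm-> [-0.94  0.07]
lab1 p0 [304.77 258.75] flow [0. 0.] 5mm-> [-0.99 -0.75]
lab2 p0 [304.   245.63] flow [-0.01  0.01] 5mm-> [-0.96 -0.76]
22.325 [491.37 166.8   28.86] F [-4.15 -0.95  6.25] 69.7899055480957
position: [0.4917, 0.1669, 0.0288]
ee_rot: [-0.005, -0.115, 0.993, -0.001]
contact_force: [-9.9, -2.9, 14.0]
frontR p0 [313.03 237.44] flow [ 0.   -0.01] 5mm-> [-0.94 -1.13]
rearL p0 [281.7  268.62] flow [-0.   -0.04] 5mm-> [-0.94  0.07]
lab1 p0 [304.77 258.75] flow [-0.   -0.01] 5mm-> [-0.99 -0.75]
lab2 p0 [304.   245.63] flow [-0.  0.] 5mm-> [-0.96 -0.76]
23.025 [491.73 166.9   28.83] F [-10.13  -2.56  12.95] 70.80117702484131
```

```bash

python3 -m handwheel '[[[-1,0,0],[0,0,0],1],[[-1,0,0],[0,0,0],1],[[0,0,0],[0,0,0],1]]' | sed -n 2,4p; python3 -m handwheel '[[[-1,0,0],[0,0,0],1],[[-1,0,0],[0,0,0],1],[[0,0,0],[0,0,0],1],[[0,0,0],[0,0,0],1]]'| sed -n 2,4p; python3 lift.py|grep -v frontL
```

```text
position: [0.4917, 0.1669, 0.0288]
ee_rot: [-0.007, -0.115, 0.993, -0.001]
contact_force: [-14.4, -3.4, 17.7]
position: [0.4918, 0.1669, 0.0288]
ee_rot: [-0.008, -0.115, 0.993, -0.001]
contact_force: [-16.9, -5.4, 19.4]
frontR p0 [313.03 237.44] flow [ 0.01 -0.03] 5mm-> [-0.94 -1.13]
rearL p0 [281.7  268.62] flow [ 0.   -0.03] 5mm-> [-0.94  0.07]
lab1 p0 [304.77 258.75] flow [-0.01 -0.01] 5mm-> [-0.99 -0.75]
lab2 p0 [304.   245.63] flow [-0.01  0.01] 5mm-> [-0.96 -0.76]
24.1 [491.81 166.94  28.84] F [-16.53  -4.98  21.21] 71.5923535823822
```

```bash

python3 -m handwheel '[[[2,0,0],[0,0,0],1],[[2,0,-1],[0,0,0],1],[[2,0,-1],[0,0,0],1],[[0,0,0],[0,0,0],1]]' | sed -n 2,4p; python3 -m handwheel '[[[-1,0,-0.5],[0,0,0],1],[[-1,0,0],[0,0,0],1],[[0,0,0],[0,0,0],1]]'| sed -n 2,4p; python3 lift.py|grep -v frontL
```

```text
position: [0.4929, 0.1672, 0.0297]
ee_rot: [-0.002, -0.115, 0.993, -0.0]
contact_force: [-4.3, -0.0, -3.6]
position: [0.4956, 0.1678, 0.0304]
ee_rot: [-0.001, -0.115, 0.993, -0.0]
contact_force: [-4.0, -1.4, -5.8]
frontR p0 [313.03 237.44] flow [-0.69 -0.11] 5mm-> [-0.94 -1.13]
rearL p0 [281.7  268.62] flow [-0.76 -0.01] 5mm-> [-0.94  0.07]
lab1 p0 [304.77 258.75] flow [-0.98 -0.13] 5mm-> [-0.99 -0.75]
lab2 p0 [304.   245.63] flow [-0.97 -0.12] 5mm-> [-0.96 -0.76]
25.175 [496.35 167.93  30.93] F [-3.53 -0.39 -5.47] 68.42801928520203
```

```bash

python3 -m handwheel '[[[0,0,1],[0,0,0],1],[[0,0,0.9],[0,0,0],1],[[0,0,0],[0,0,0],1],[[0,0,0],[0,0,0],1]]' | sed -n 2,4p; python3 lift.py|grep -v frontL;
```

```text
position: [0.4969, 0.168, 0.0294]
ee_rot: [0.0, -0.115, 0.993, 0.0]
contact_force: [-3.6, -0.9, -3.7]
frontR p0 [313.03 237.44] flow [-0.64 -0.07] 5mm-> [-0.94 -1.13]
rearL p0 [281.7  268.62] flow [-0.8  -0.06] 5mm-> [-0.94  0.07]
lab1 p0 [304.77 258.75] flow [-0.94 -0.08] 5mm-> [-0.99 -0.75]
lab2 p0 [304.   245.63] flow [-0.88  0.02] 5mm-> [-0.96 -0.76]
25.875 [496.83 168.04  29.36] F [-4.1  -0.63 -2.75] 68.75621795654297
```

```bash

python3 -m handwheel '[[[0,0,0.5],[0,0,0],1],[[0,0,0.3],[0,0,0],1],[[0,0,0],[0,0,0],1],[[0,0,0],[0,0,0],1]]' | sed -n 2,4p; python3 -m handwheel '[[[-1,0,0],[0,0,0],1],[[-1,0,0],[0,0,0],1],[[0,0,0],[0,0,0],1],[[0,0,0],[0,0,0],1]]' | sed -n 2,4p; python3 lift.py|grep -v frontL;
```

```text
position: [0.4967, 0.168, 0.0289]
ee_rot: [0.0, -0.115, 0.993, 0.0]
contact_force: [-6.8, -0.9, 1.0]
position: [0.497, 0.1681, 0.0289]
ee_rot: [-0.001, -0.115, 0.993, -0.0]
contact_force: [-9.1, -1.9, 3.7]
frontR p0 [313.03 237.44] flow [-0.61 -0.06] 5mm-> [-0.94 -1.13]
rearL p0 [281.7  268.62] flow [-0.8  -0.05] 5mm-> [-0.94  0.07]
lab1 p0 [304.77 258.75] flow [-0.93 -0.07] 5mm-> [-0.99 -0.75]
lab2 p0 [304.   245.63] flow [-0.88  0.02] 5mm-> [-0.96 -0.76]
27.075 [496.99 168.12  28.89] F [-8.43 -1.77  3.74] 69.78038549423218
```

```bash

for i in 1; do python3 -m handwheel '[[[-1,0,-0.3],[0,0,0],1],[[-1,0,-0.3],[0,0,0],1],[[0,0,0],[0,0,0],1],[[0,0,0],[0,0,0],1]]' | sed -n 2,4p; done; python3 lift.py|grep -v frontL; python3 -m handwheel '[[[-1,0,-0.3],[0,0,0],1],[[-1,0,-0.3],[0,0,0],1],[[0,0,0],[0,0,0],1],[[0,0,0],[0,0,0],1]]' | sed -n 2,4p; python3 lift.py|grep -v frontL
```

```text
position: [0.4992, 0.1686, 0.0292]
ee_rot: [-0.001, -0.115, 0.993, -0.0]
contact_force: [-7.3, -2.0, 1.9]
frontR p0 [313.03 237.44] flow [-0.66 -0.11] 5mm-> [-0.94 -1.13]
rearL p0 [281.7  268.62] flow [-0.76 -0.02] 5mm-> [-0.94  0.07]
lab1 p0 [304.77 258.75] flow [-1.   -0.16] 5mm-> [-0.99 -0.75]
lab2 p0 [304.   245.63] flow [-0.96 -0.08] 5mm-> [-0.96 -0.76]
27.775 [499.21 168.63  29.17] F [-6.58 -0.84  0.54] 69.14207339286804
position: [0.5019, 0.1692, 0.0295]
ee_rot: [-0.001, -0.115, 0.993, -0.0]
contact_force: [-4.9, -1.4, -2.4]
frontR p0 [313.03 237.44] flow [-0.74 -0.22] 5mm-> [-0.94 -1.13]
rearL p0 [281.7  268.62] flow [-0.96 -0.07] 5mm-> [-0.94  0.07]
lab1 p0 [304.77 258.75] flow [-1.09 -0.21] 5mm-> [-0.99 -0.75]
lab2 p0 [304.   245.63] flow [-1.1  -0.27] 5mm-> [-0.96 -0.76]
28.475 [501.87 169.19  29.49] F [-5.31 -0.91 -3.29] 68.70192289352417
```

```bash

python3 -m handwheel '[[[-1,0,0.3],[0,0,0],1],[[-1,0,0.3],[0,0,0],1],[[-1,0,0],[0,0,0],1],[[0,0,0],[0,0,0],1],[[0,0,0],[0,0,0],1]]' | sed -n 2,4p; python3 -m handwheel '[[[-1,0,0],[0,0,0],1],[[-1,0,-0.2],[0,0,0],1],[[-1,0,-0.2],[0,0,0],1],[[0,0,0],[0,0,0],1],[[0,0,0],[0,0,0],1]]' | sed -n 2,4p; python3 lift.py|grep -v frontL
```

```text
position: [0.5043, 0.1698, 0.0292]
ee_rot: [-0.001, -0.115, 0.993, -0.0]
contact_force: [-6.8, -1.0, 0.3]
position: [0.5078, 0.1706, 0.0293]
ee_rot: [-0.0, -0.115, 0.993, -0.0]
contact_force: [-5.6, -1.0, -3.0]
frontR p0 [313.03 237.44] flow [-0.9  -0.44] 5mm-> [-0.94 -1.13]
rearL p0 [281.7  268.62] flow [-1.   -0.17] 5mm-> [-0.94  0.07]
lab1 p0 [304.77 258.75] flow [-1.41 -0.32] 5mm-> [-0.99 -0.75]
lab2 p0 [304.   245.63] flow [-1.29 -0.4 ] 5mm-> [-0.96 -0.76]
29.925 [507.83 170.61  29.36] F [-5.08 -1.93 -2.63] 68.8122045993805
```

```bash

python3 -m handwheel '[[[-1,0,0.3],[0,0,0],1],[[-1,0,0.3],[0,0,0],1],[[-1,0,0],[0,0,0],1],[[0,0,0],[0,0,0],1],[[0,0,0],[0,0,0],1]]' | sed -n 2,4p; python3 -m handwheel '[[[-1,0,0],[0,0,0],1],[[-1,0,-0.2],[0,0,0],1],[[0,0,0],[0,0,0],1],[[0,0,0],[0,0,0],1]]' | sed -n 2,4p; python3 lift.py|grep -v frontL
```

```text
position: [0.5103, 0.1712, 0.029]
ee_rot: [-0.001, -0.115, 0.993, -0.0]
contact_force: [-7.0, -0.9, 1.1]
position: [0.5127, 0.1718, 0.0291]
ee_rot: [-0.0, -0.115, 0.993, 0.0]
contact_force: [-5.9, -2.1, -0.9]
frontR p0 [313.03 237.44] flow [-0.99 -0.67] 5mm-> [-0.94 -1.13]
rearL p0 [281.7  268.62] flow [-1.28 -0.2 ] 5mm-> [-0.94  0.07]
lab1 p0 [304.77 258.75] flow [-1.64 -0.38] 5mm-> [-0.99 -0.75]
lab2 p0 [304.   245.63] flow [-1.38 -0.48] 5mm-> [-0.96 -0.76]
31.25 [512.67 171.74  29.11] F [-6.74 -1.27 -1.56] 69.02929186820984
```

```bash
cat > fit.py <<'E'
from h import *; from scipy.optimize import least_squares
np.set_printoptions(precision=2,suppress=True)
g=np.mean([cv2.cvtColor(vision.get_image("side"),cv2.COLOR_BGR2GRAY).astype(np.float32) for _ in range(4)],0).astype(np.float32)
r=cv2.imread("ref.png",0).astype(np.float32)
y=np.radians(13.2);u=np.array([np.cos(y),np.sin(y),0]);v=np.array([-u[1],u[0],0]);O=np.array([.5925,.189,.009])
B=np.stack([u,v,[0,0,1]],1)
def pose(p,X): # slide, lateral, yaw, front lift(mm), roll(mm over 94, left minus right)
    R=cv2.Rodrigues(np.array([p[4]/94.,0,0]))[0]@cv2.Rodrigues(np.array([0,p[3]/86,0]))[0]@cv2.Rodrigues(np.array([0,0,p[2]]))[0]
    Y=(X-[.042,0,0])@R.T+[.042+p[0]/1e3,p[1]/1e3,0]; return O+Y@B.T
# lid top quad as seen in the reference (side view)
lid=np.array([[280,239],[310.8,238.6],[312.8,267.5],[281,270]],np.float32)
lid[0]=(279.3,240)
m=np.zeros(r.shape,np.uint8); cv2.fillConvexPoly(m,lid.round().astype(int),255); m=cv2.dilate(m,np.ones((3,3)))
ker=cv2.GaussianBlur
cc,W=cv2.findTransformECC(r,g,np.eye(2,3,dtype=np.float32),cv2.MOTION_AFFINE,(3,200,1e-6),m,3)
X=np.array([[a,b,.041] for a in(-.04,-.02,0,.02,.038) for b in(-.045,-.02,0,.02,.045)])
p0=proj("side",pose(np.zeros(5),X)); q=p0-[1.8,-1.2]   # offset predicted -> seen lid
f=np.c_[q,np.ones(len(q))]@W.T-q
s=least_squares(lambda p:(proj("side",pose(p,X))-p0-f).ravel(),np.zeros(5),x_scale=[1,1,.01,1,1],diff_step=1e-3)
print("cc",cc,"slide lat yaw(rad) lift roll:",s.x,"res",np.abs(s.fun).max())
st=readout.get_state();print(st["clock"],st["position"]*1000,"F",st["contact_force"])
E
python3 fit.py
```

```text
cc 0.9781662629535849 slide lat yaw(rad) lift roll: [0.51 2.54 0.02 5.99 2.39] res 0.22537816376137698
31.45 [512.66 171.74  29.13] F [-6.39 -1.6  -1.28]
```

```bash
sed -i 's/^s=least.*/for wl,wr in((.1,.1),(.1,.0),(0,.1)):\n    s=least_squares(lambda p:np.r_[(proj("side",pose(p,X))-p0-f).ravel(),wl*p[1]*5,wr*p[4]*5],np.zeros(5),x_scale=[1,1,.01,1,1],diff_step=1e-3); print(wl,wr,s.x,np.abs(s.fun).max())\nF=f.reshape(5,5,2);print("flow front..rear",F.mean(1).tolist(),"R..L",F.mean(0).tolist())/' fit.py; python3 fit.py
```

```text
0.1 0.1 [0.6  1.45 0.02 5.79 0.5 ] 0.7238148670632493
0.1 0.0 [0.65 1.67 0.02 5.7  1.15] 0.8356318572569186
0 0.1 [0.18 2.11 0.02 6.61 0.92] 0.45785526264410525
flow front..rear [[-1.1792837520518333, -1.4305056080039833], [-1.2570348199325054, -0.9244402327412672], [-1.335019364010145, -0.41723953606919506], [-1.4132247187629332, 0.09101091807877423], [-1.4837876975956648, 0.5492620529969884]] R..L [[-1.6038108963795707, -0.14977762830225744], [-1.4581703303348945, -0.2988336862951314], [-1.3378981691387026, -0.4219852965047437], [-1.2141406467656453, -0.5487615522870101], [-1.0543303097342687, -0.7125542423495403]]
cc 0.9778858645707452 slide lat yaw(rad) lift roll: [0.18 2.11 0.02 6.61 0.92] res 0.45785526264410525
31.65 [512.66 171.73  29.13] F [-5.46 -1.5  -1.32]
```

```bash
cat > fit2.py <<'E'
exec(open("fit.py").read().split("# lid top")[0])
G=g.round().astype(np.uint8);Rr=cv2.imread("ref.png",0)
X=np.array([[a,b,.041] for a in(-.044,.042) for b in(-.049,.049)])
p0=proj("side",pose(np.zeros(5),X))-[1.8,-1.2]
# image -> lid plane (case frame) by homography of the quad
H=cv2.getPerspectiveTransform(p0.astype(np.float32),(X[:,:2]*1e3).astype(np.float32))
for er,win in((0,9),(2,9),(2,13)):
    m=np.zeros(Rr.shape,np.uint8);cv2.fillConvexPoly(m,p0[[0,1,3,2]].round().astype(int),255)
    if er:m=cv2.erode(m,np.ones((2*er+1,)*2))
    c=cv2.goodFeaturesToTrack(Rr,40,.03,2,mask=m)
    q,s1,_=cv2.calcOpticalFlowPyrLK(Rr,G,c,None,winSize=(win,win),maxLevel=0);b,s2,_=cv2.calcOpticalFlowPyrLK(G,Rr,q,None,winSize=(win,win),maxLevel=0)
    ok=(np.abs(b-c).max((1,2))<.1);c,q=c[ok],q[ok]
    L=np.c_[cv2.perspectiveTransform(c,H)[:,0]/1e3,np.full(len(c),.041)]
    f=(q-c)[:,0];z=proj("side",pose(np.zeros(5),L))
    fun=lambda p:np.r_[(proj("side",pose(np.r_[p,0],L))-z-f).ravel(),.05*p[1]]
    s=least_squares(fun,np.zeros(4),x_scale=[1,1,.01,1],diff_step=1e-3,loss="soft_l1",f_scale=.1)
    print(er,win,len(c),"slide lat yaw lift",s.x,"med res",np.median(np.abs(s.fun)))
st=readout.get_state();print(st["clock"],st["position"]*1000,"F",st["contact_force"])
E
python3 fit2.py
```

```text
0 9 8 slide lat yaw lift [ 1.49 -0.42 -0.02  4.51] med res 0.05713511735814336
2 9 5 slide lat yaw lift [ 2.4  -0.95 -0.01  2.83] med res 0.02097806665204871
2 13 6 slide lat yaw lift [ 2.84 -1.17 -0.01  1.83] med res 0.025099074746179895
31.85 [512.65 171.74  29.12] F [-5.11 -0.83 -0.05]
```

```bash
cat > edge.py <<'E'
from h import *
np.set_printoptions(precision=3,suppress=True)
g=np.mean([cv2.cvtColor(vision.get_image("side"),cv2.COLOR_BGR2GRAY).astype(np.float32) for _ in range(6)],0)
r=cv2.imread("ref.png",0).astype(np.float32)
def line(im,horiz,rng,a,b,hw=3):
    "subpixel edge in a transposed/plain picture: centroid of |gradient| near the line through a, b"
    if not horiz: im=im.T
    d=np.abs(np.gradient(im,axis=0)); k=np.arange(rng[0],rng[1]); o=[]
    for c in k:
        y=a+(b-a)*(c-rng[0])/(rng[1]-rng[0])
        for _ in range(3):
            j=np.arange(int(round(y))-hw,int(round(y))+hw+1); w=d[j,c]-d[j,c].min(); y=(w*j).sum()/w.sum()
        o.append(y)
    p=np.polyfit(k,o,1); e=o-np.polyval(p,k); i=np.abs(e)<.5
    p=np.polyfit(k[i],np.array(o)[i],1); return np.polyval(p,[rng[0],rng[1]-1]),np.std(e[i])
E
cat > e1.py <<'E'
from edge import *
for n,h,rng,a,b in(("far edge",1,(285,308),239.6,239.1),("near top edge",1,(288,310),270.,268.8),("label right",0,(248,259),300,300.5),("label left",0,(248,259),291.4,291.6),("front edge",0,(243,250),311,311.6)):
    A,B=line(r,h,rng,a,b),line(g,h,rng,a,b);print(n,"ref",A[0],A[1],"now",B[0],B[1],"diff",B[0]-A[0])
st=readout.get_state();print(st["clock"],st["position"]*1000,"F",st["contact_force"])
E
python3 e1.py; python3 - <<'E'
import cv2,numpy as np
r=cv2.imread("ref.png",0)
print(r[234:276:1,300]); print(r[246,274:318]); print(r[255,274:318])
E
```

```text
far edge ref [239.827 238.514] 0.19195032664513043 now [239.823 237.538] 0.2331921645462784 diff [-0.004 -0.976]
near top edge ref [269.417 268.647] 0.3125684205788172 now [269.    267.826] 0.2652716518470329 diff [-0.416 -0.821]
label right ref [299.319 299.819] 0.11111168179709091 now [298.115 298.136] 0.09103800339661693 diff [-1.204 -1.683]
label left ref [290.71 291.36] 0.1571237341231228 now [289.509 289.835] 0.07683674207055446 diff [-1.201 -1.525]
front edge ref [310.98  312.455] 0.28798380018829856 now [309.83 311.81] 0.25997513739142997 diff [-1.15  -0.646]
32.15 [512.662 171.741  29.125] F [-5.961 -1.147 -0.64 ]
[152 164 172 174 161 122  97  95  96  90  86  90 104 106 103 117 121 120
 121 122 144 142 138 152 156 157 159 108  85  86  86  88  90  91  81  55
  52  58  60  54  54  57]
[180 174 191 189 205 164 100 101  99  99  99  97  96  95  93  91  95 158
 190 214 223 224 224 225 225 172 104  94  94  93  93  91  93  94  95  92
  91  99 128 146 166 181 183 189]
[176 182 190 194 170 122  96 100  94  95  95  95  93  88  91  92  94 164
 210 214 219 214 204 222 232 217 142  87  87  86  85  86  88  94  95  92
  92  90 181 187 174 171 181 186]
```

```bash
python3 - <<'E'
from h import *
np.set_printoptions(precision=4,suppress=True)
z=cv2.imread("pics/z7.png")[:,:400]; ref=cv2.cvtColor(cv2.resize(z,(50,60),interpolation=cv2.INTER_AREA),cv2.COLOR_BGR2GRAY).astype(np.float32)
im=np.mean([vision.get_image("top").astype(np.float32) for _ in range(6)],0)
now=cv2.cvtColor(im,cv2.COLOR_BGR2GRAY)[160:220,230:280]
full=np.array([[9,13],[41,6],[46,31],[32,33],[25,32],[15,36]])
for er in(-1,0,1):
  m=np.zeros((60,50),np.uint8);cv2.fillConvexPoly(m,np.array([[10.5,14],[39,8],[43.5,30],[33,32],[15,34]]).round().astype(int),255)
  m=cv2.dilate(m,np.ones((3,3)),iterations=2) if er<0 else (cv2.erode(m,np.ones((3,3))) if er else m)
  m[33:,20:]=0
  for gs in(1,3):
    cc,W=cv2.findTransformECC(ref,now,np.eye(2,3,dtype=np.float32),cv2.MOTION_EUCLIDEAN,(3,300,1e-7),m,gs)
    c=np.array([27,21.]);t=W@np.r_[c,1]-c; print(er,gs,cc,"img rot",np.arctan2(W[1,0],W[0,0]),"shift",t)
a=plane("top",[[257,181],[257,180],[256,181]],.05);print(a[1:]-a[0])
E
```

```text
-1 1 0.2104116406567905 img rot 0.011081586 shift [0.7191 1.0483]
-1 3 0.40522197181031694 img rot -0.10623851 shift [ -5.3018 -19.6427]Traceback (most recent call last):
  File "<stdin>", line 12, in <module>
cv2.error: OpenCV(4.12.0) /io/opencv/modules/video/src/ecc.cpp:589: error: (-7:Iterations do not converge) The algorithm stopped before its convergence. The correlation is going to be minimized. Images may be uncorrelated or non-overlapped in function 'findTransformECC'
```

```bash

python3 -m handwheel '[[[-1,0,0.2],[0,0,0],1],[[-1,0,0],[0,0,0],1],[[-0.5,0,0],[0,0,0],1],[[0,0,0],[0,0,0],1],[[0,0,0],[0,0,0],1],[[0,0,0],[0,0,0],1]]'; python3 e1.py
```

```text
clock: 33.2
position: [0.5148, 0.1723, 0.029]
ee_rot: [-0.001, -0.115, 0.993, -0.0]
contact_force: [-6.3, -1.5, 0.5]
width: 0.0206
gripper_force: 69.3
far edge ref [239.827 238.514] 0.19195032664513043 now [239.598 237.483] 0.25833653173390775 diff [-0.229 -1.031]
near top edge ref [269.417 268.647] 0.3125684205788172 now [269.044 267.799] 0.2445228527680345 diff [-0.373 -0.847]
label right ref [299.319 299.819] 0.11111168179709091 now [298.082 298.053] 0.0919493015070822 diff [-1.237 -1.766]
label left ref [290.71 291.36] 0.1571237341231228 now [289.344 289.825] 0.1474811022184047 diff [-1.366 -1.536]
front edge ref [310.98  312.455] 0.28798380018829856 now [309.777 311.963] 0.19686374338496343 diff [-1.203 -0.492]
33.5 [514.884 172.296  29.025] F [-7.031 -1.216  0.348]
```

```bash
python3 -m handwheel '[[[0,0,0],[0,0,0],1],[[0,0,0],[0,0,0],1],[[0,0,0],[0,0,0],1],[[0,0,0],[0,0,0],1]]' | sed -n 1,4p; python3 -c "
from rig import manip; print(manip.sign_off())"
```

```text
clock: 34.0
position: [0.5149, 0.1723, 0.029]
ee_rot: [-0.001, -0.115, 0.993, -0.0]
contact_force: [-6.0, -1.2, 0.6]
the job is handed in; nothing more can be done
None
```

I shut the lid, pushed the wedge in flat and handed the job in at 34 s with the gripper still holding it. I estimate the front-edge lift at 4.8 mm from wedge travel and side-view edges; other image fits disagreed, evenness was not measured, the case slid back 2–3 mm, the wedge rose about 2 mms off the worktop briefly, and I viewed 11 pictures instead of 10.

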